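# Hang the sharps container on its bracket

## Robot

A 6-joint arm with a two-finger parallel gripper is mounted at the origin on a cart in front of the work surface, level with it; the furniture and walls round the work are solid. World frame = base frame: x ahead of the robot, y to its left, z up, the work surface at z = 0. Lengths are in m, angles in rad, forces in N, time in s.
With the tool pointing down it reaches from about 0.35 to 0.975 m from the base axis. Payload 4.9 kg.
Tool frame: the origin (TCP) lies midway between the tips of the shut fingers; the grasp point (between the pads) lies 19 mm behind it; z points along the fingers, y is the line along which they close (so a half turn about z gives the same grasp; the last joint's range is limited). The gripper opens to 85 mm and grips with 20 to 120 N. Pads are 22 mm wide; open, the fingers measure 114 mm over their backs; the gripper's body (76 mm by 85 mm) begins 54 mm behind the grasp point. The pads swing forward as they close: fully open they stand 13 mm farther back than shut.
Start: joints at [-1.275, 0.053, 1.613, -0, 1.476, -0.119], TCP at [0.252, -0.572, 0.231] pointing down, gripper open.
Joint ranges: [-3.01, 3.01], [-1.01, 2.22], [0.06, 2.58], [-1.02, 4.17], [0.09, 2.62], [-3.14, 3.14]. Speed limits (rad/s): [2.57, 2.57, 3.14, 3.14, 3.14, 3.14].

## Interface

Orientations are given as a unit quaternion [w, x, y, z].
In Python, from plant import state, grab_frame, job_done, cut_out, place_of gives the robot as it stands.
- The arm moves only by the tool jog_arm, never from a script. Its argument "motion" is text: rows parted by semicolons, each of 7 numbers parted by spaces: the opening in per cent of the stroke, from 0 (shut) to 100 (fully open), then the shift along the tool's x, y, z as a fraction of full scale, then the turn, a rotation vector about the tool's x, y, z as a fraction of full scale. A call has exactly 5 rows; each row is the pose to reach, as a shift and turn from the pose commanded when the call began, along the tool's axes at that moment; what a row does not reach only later rows make up. Full scale, the value 1, is 50 cm for a shift and 1.5 rad for a turn. A row lasts 1/8 s, in which the tool goes at most 62.5 mm and 10.7 degrees, less where a joint would pass 70% of its speed; a pose out of reach is approached as far as the arm can. A call with a number of a shift or a turn outside -1 to 1 is refused whole. A call with a gripper value outside its range is refused whole. The fingers move at their own pace and stop on an object; the grip force is fixed at half the most. Time passes only in rows, so rows that repeat a pose let the fingers close, or fill a call up. It gives the time, the measured TCP pose, the force, the opening and the grip force at its end, in the units of the state.
- state(): the state, without advancing time (a new reading comes with each control period).
- grab_frame(name): name is "side" or "top" or "wrist"; returns a dict with "color" (480x640x3 uint8, red, green, blue), "range_z" (480x640 float32, m along the optical axis (not along the pixel's ray), 0 where there is no reading), "intrinsics" (3x3 intrinsics, pixels), "k1" (the pictures are not rectified: a ray, as slopes to the right and down, at radius r is drawn at 1 + k1 r^2 times it, then the intrinsics apply), "world_from_camera" (4x4, takes a point from camera to world coordinates). Camera axes: x right, y up, looking along -z (the intrinsics and any distortion apply to the point x, -y, -z); pixel columns grow to the right and rows downward; lengths in m; the calibration is good to about 2 mm. A picture is of the moment at which its call begins.
- job_done(): hands the job in; it is judged then, once.
Trained networks look in the newest picture that a camera, given by its name, has taken for a name from the list of things; names that differ only in an ending like _2 or _b are one class to them, and where a whole thing is asked for, a point or a joint stands for the part that bears it (a point fixed in the world has none). Each returns a list of dicts, best first, with "p" (0 to 1); they miss things now and then, are a little off and sometimes report something else, mostly with a low value. They report only what shows in the picture. A call takes as long as a camera call. They do not tell look-alikes from the thing itself.
- cut_out(camera, thing): "pixels" (480x640 bool, what is visible of it).
- place_of(camera, thing): "at" ([x, y, z] in m, in world coordinates, good to about 4 mm: a listed point, or the origin of a listed thing).
The state is a dict: "time": time; "joint_pos": joint angles; "joint_vel": joint speeds; "joint_efforts": joint torques, N m; "tool_pos": TCP position; "tool_rot": TCP orientation; "contact_force": force on the tool from outside, world axes, zero at the start; "ft_torque": the same for the moment, N m; "gripper_width": opening from 0.0 (shut) to 1.0 (fully open); "grasp_force": force on a finger pad.
Only numpy, scipy, OpenCV 4.12 (cv2) and the standard library are available. Lean on these libraries where they do the work, as an engineer would, in place of code of your own. Each camera call takes 0.05 s, during which the arm holds its last target. There are 200 camera calls.

## Task

Hang the small white sharps container on the bracket stand: slide the tongue on its back down into the bracket's channel and press it gently all the way down until the sprung catch has snapped in, then, still holding it, give it a light upward tug to feel that the catch holds. Let it back down and leave it hanging there, fully home, without disturbing the other things on the desk.

Things in the scene. Friction and masses are not known exactly. Their poses are not given: they have to be found in the camera images.
- container_handle (a point): Centre of the handle's grip bar on top of the container, 132 mm above its underside and 12 mm in +x from its middle; the container's axes. The bar is 14 mm (x) x 46 mm (y) x 18 mm high, on two legs with 16 mm free between bar and lid; its top is 141 mm above the underside.
- container_tongue (a point): Middle of the lower edge of the tongue on the container's back: 36.5 mm in +x from container_handle, 102 mm below it; the container's axes. Tongue: upright plate 5 mm thick (x), 40 wide (y), 46 high, rounded lower edge, held 14 mm off the back by a neck 18 wide. A window 18 mm wide goes through it, from 16 to 38 mm above the lower edge.
- bracket_seat (a point): Middle of the ledge at the bottom of the channel, 60 mm above the desk, at mid-depth: container_tongue rests here when home. z up, x from the channel's open front into the upright plate; the container hangs on the -x side, its +x along this x, underside 30 mm above the desk. Channel 8 mm deep (x), 43 wide (y), 56 high; its lips leave a 25 mm gap for the neck; low friction.
- bracket_mouth (a point): Middle of the flared mouth on top of the channel, 67 mm above bracket_seat, same axes. From 56 mm above the seat the walls spread by about 4 mm each way.
- catch: Catch on the upright plate, origin as the bracket's. Its sprung nose, 14 mm wide, stands 5 mm out into the channel, sloping above, flat below. It is screwed on in a slot, at a height that differs and is not measured: the tongue meets it 31 to 36 mm above the seat, 5 to 12 N pushes past it (weight included), and once it has snapped into the window the tongue can rise only 2 to 7 mm, a rigid stop. Over 18 N harms it.
- container: Loose sharps container: white plastic box 64 (x) x 84 (y) x 98 mm high with a grey lid 68 x 88 x 9 mm (lid top 107 mm above the underside); 0.24 to 0.39 kg; stands upright on the desk at the start. Origin: centre of the underside. +x points to its back, where the hanging tongue is; z up. Its weight lies about 45 mm in front of the tongue.
- bracket: The fixed bracket stand: base plate 140 x 116 x 8 mm, grey, upright plate 88 mm wide, white channel on its front; at most 130 mm high. Origin on the desk under the front face of the upright plate; +x to its rear.
- jar: Cobalt blue jar, 70 mm across, 81 mm high, loose bystander; origin at its underside.
- bottle: Small amber bottle, 42 mm across, 85 mm high, loose bystander; origin at its underside.
- dish: Steel kidney dish 70 x 169 x 16 mm, loose bystander; origin at its underside.
- pad: Note pad 60 x 90 x 12 mm, loose bystander; origin at its underside.
- dappen: Glass dappen dish 33 mm across, 24 mm high, loose bystander; origin at its underside.
There are look-alikes about, which are no part of the job. Leave any blue look-alike of the container alone.

How it is judged:
On the way, in this order (a step that is already met when the one before it is completed fails the run):
1. the tongue is all the way down in the channel, at most 2.5 mm above the ledge, with the catch in its window (z of container_tongue in the frame of bracket_seat below 0.0025 m and distance between container_tongue and bracket_seat below 0.005 m), for 0.2 s.
2. the container is pulled up against the catch with at least 3 N and the catch holds it (contact force between container and catch above 3 N and z of container_tongue in the frame of bracket_seat between 0.001 and 0.01 m), for 0.1 s.
At the end, for the whole second after the job is handed in: The container hangs released and at rest on the bracket, its tongue within 5 mm of bracket_seat and at most 2.5 mm above the ledge, upright within 0.12 rad (all of step 1 and angle between container's own z axis and vertical below 0.12 rad and linear speed of container below 0.02 m/s); the robot touches nothing.
It fails at once if the container is forced or dropped onto the bracket (over 40 N between them) (contact force between container and bracket above 40 N).
It fails at once if the catch is wrenched by tugging too hard (over 18 N on it with the tongue 1.5 to 10 mm above the ledge) (contact force between container and catch above 18 N and z of container_tongue in the frame of bracket_seat between 0.0015 and 0.01 m).
It fails at once if the container is tipped by more than 0.6 rad (angle between container's own z axis and vertical above 0.6 rad).
It fails at once if another thing on the desk is moved by more than 25 mm (distance of any of jar, bottle, dish, pad, dappen from where it was at the start of the episode above 0.025 m).
It also fails if it takes over 69 s, if anything falls off the work surface, if the arm or the gripper's body presses on something with over 40 N, if the wrist force passes 120 N, or if a joint passes its speed limit or range.

## Working session

There is one attempt and no reset: what is moved stays moved. The work goes in short steps, Python scripts to look and compute and a tool call to move; the robot and the scene stay as the last step left them, time stands still between calls to the robot, and variables do not carry over. Pictures are saved under pics/ and viewed, at most 10 in all, crops included, and the job is handed in when it is done.

Besides the shell and the picture viewer there is one more tool, called after "Call:" as a command line: name --argument value ..., lists and objects as JSON in quotes. jog_arm: Moves the arm, as the interface text tells. Shift numbers are shares of 50 cm and turn numbers shares of 1.5 rad, none past 1 either way. Its arguments: {"type":"object","properties":{"motion":{"type":"string"}},"required":["motion"]}

```bash
mkdir -p pics; ls; cat > h.py <<'E'
from plant import *
import numpy as np, cv2
def save(cam,name):
    f=grab_frame(cam); cv2.imwrite(f'pics/{name}.png',f['color'][:,:,::-1]); return f
def cloud(f):
    K=f['intrinsics'];k1=f['k1'];v,u=np.mgrid[0:480,0:640].astype(float)
    d=np.array([k1,0,0,0,0.]);p=cv2.undistortPoints(np.stack([u.ravel(),v.ravel()],1)[:,None],K,d)[:,0]
    z=f['range_z'].ravel().astype(float)
    P=np.stack([p[:,0]*z,-p[:,1]*z,-z,np.ones_like(z)],1)@f['world_from_camera'].T
    P=P[:,:3]; P[z==0]=np.nan
    return P.reshape(480,640,3)
E
python3 - <<'E'
from h import *
np.set_printoptions(precision=4,suppress=True)
s=state();print(s)
for c in ['top','side']:
    f=save(c,c+'0'); print(c,f['world_from_camera'],f['k1'])
    for t in ['container','container_handle','container_tongue','bracket','bracket_seat','bracket_mouth','jar','bottle','dish','pad','dappen']:
        print(t,[(np.round(r['at'],3),round(r['p'],2)) for r in place_of(c,t)])
a=cv2.imread('pics/top0.png');
E
```

```text
pics
{'time': 0.0, 'joint_pos': array([-1.275 ,  0.0534,  1.6143,  0.    ,  1.476 , -0.119 ]), 'joint_vel': array([-0.0011,  0.0018, -0.0007, -0.0015,  0.0001, -0.0014]), 'joint_efforts': array([  0.0004, -39.3674, -37.0178,  -0.    ,   0.0069,   0.    ]), 'tool_pos': array([ 0.2517, -0.5714,  0.23  ]), 'tool_rot': array([-0.0011,  0.9786,  0.2059, -0.0001]), 'contact_force': array([-0.1902, -0.266 , -0.1025]), 'ft_torque': array([ 0.0362,  0.0213, -0.0082]), 'grasp_force': 0.0, 'gripper_width': 0.9986093492019608}
top [[ 0.0273  0.993  -0.1152  0.5102]
 [-0.9989  0.0315  0.035   0.028 ]
 [ 0.0384  0.1141  0.9927  1.141 ]
 [ 0.      0.      0.      1.    ]] -0.0036308494817425437
container [(array([ 0.476,  0.041, -0.003]), 0.9), (array([ 0.46 , -0.334,  0.002]), 0.76), (array([ 0.628, -0.267, -0.003]), 0.72)]
container_handle [(array([ 0.626, -0.257,  0.136]), 0.75), (array([0.481, 0.053, 0.135]), 0.71), (array([ 0.473, -0.33 ,  0.13 ]), 0.63), (array([0.592, 0.283, 0.003]), 0.61), (array([ 0.461, -0.334,  0.004]), 0.36)]
container_tongue [(array([ 0.618, -0.22 ,  0.029]), 0.87), (a
[... 811 characters left out ...]
ntainer_handle [(array([ 0.472, -0.331,  0.133]), 0.98), (array([0.482, 0.053, 0.134]), 0.61), (array([ 0.624, -0.26 ,  0.132]), 0.6)]
container_tongue [(array([0.492, 0.086, 0.032]), 0.8), (array([ 0.511, -0.328,  0.031]), 0.63), (array([0.462, 0.351, 0.   ]), 0.17)]
bracket [(array([ 0.58 , -0.112,  0.003]), 0.89), (array([ 0.767, -0.034,  0.002]), 0.49), (array([0.594, 0.283, 0.004]), 0.36)]
bracket_seat []
bracket_mouth [(array([ 0.574, -0.108,  0.126]), 0.89)]
jar [(array([0.595, 0.282, 0.002]), 0.75)]
bottle []
dish [(array([0.596, 0.281, 0.005]), 0.7), (array([0.719, 0.201, 0.001]), 0.57), (array([ 0.584, -0.11 ,  0.   ]), 0.36)]
pad [(array([ 0.461,  0.351, -0.001]), 0.48)]
dappen []
```

View pics/top0.png

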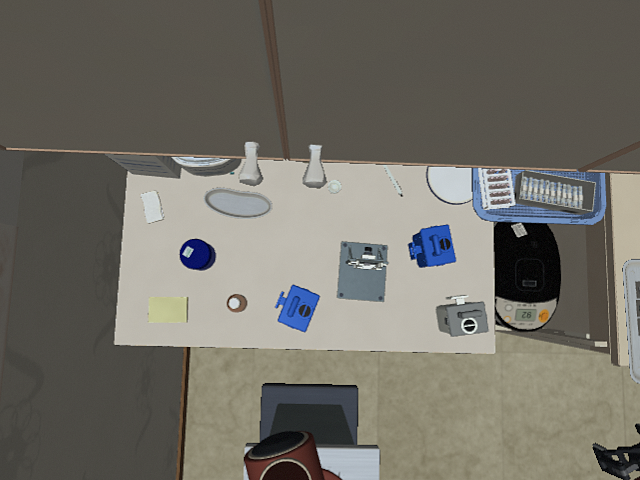

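View pics/side0.png

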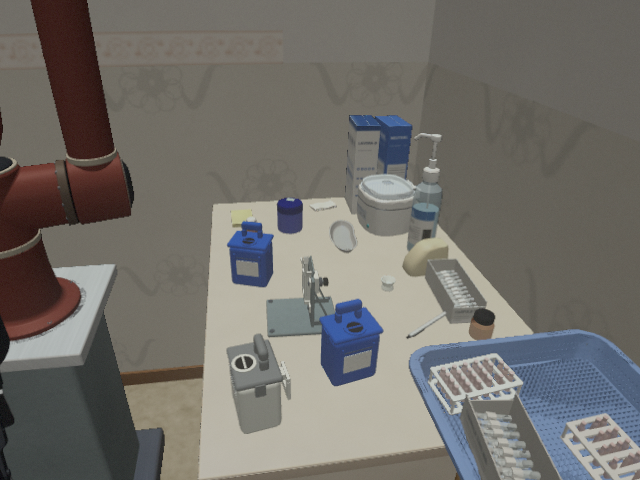

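The top view shows the white/grey container at about px (462,318), with its tongue pointing up the image (+x). The bracket is at (362,265), with its front towards the robot and the blue look-alikes at (298,308) and (432,247). The side view agrees. Next I'll get the yaws and exact positions from depth.

```bash
python3 - <<'E'
from h import *
np.set_printoptions(precision=4,suppress=True)
def rect(P,m,n):
    q=P[m][:,:2].astype(np.float32)
    if len(q)<10: print(n,len(q));return
    r=cv2.minAreaRect(q*1000); print(n,len(q),np.round(r[0],1),np.round(r[1],1),round(r[2],2),'z',np.nanmedian(P[m][:,2]), 'mean',q.mean(0))
for c in ['top','side']:
    P=cloud(grab_frame(c)); X,Y,Z=P[...,0],P[...,1],P[...,2]
    print(c,'desk z',np.nanmedian(Z[(abs(X-.5)<.1)&(abs(Y+.2)<.03)]))
    near=(np.hypot(X-.465,Y+.333)<.09)
    rect(P,near&(Z>.100)&(Z<.113),'lid'); rect(P,near&(Z>.134)&(Z<.147),'bar')
    rect(P,near&(Z>.060)&(Z<.085)&(X>.495),'tongue')
    b=(np.hypot(X-.56,Y+.11)<.12)
    rect(P,b&(Z>.005)&(Z<.0125),'base'); rect(P,b&(Z>.118)&(Z<.135),'topplate'); rect(P,b&(Z>.1)&(Z<.135),'upper')
    rect(P,(np.hypot(X-.628,Y+.267)<.09)&(Z>.09),'bluelook')
E
```

```text
top desk z 0.000549399359117908
lid 1037 [ 462.2 -333.6] [67.9 91.8] 8.73 z 0.10753043924089045 mean [ 0.4606 -0.3312]
bar 132 [ 474.1 -331.5] [14.  44.8] 9.23 z 0.1405116170609566 mean [ 0.4744 -0.3309]
tongue 100 [ 503.9 -332. ] [19.3 50.3] 9.19 z 0.07610618655597534 mean [ 0.5056 -0.3268]
base 2010 [ 559.7 -110.8] [224.8 220.1] 20.07 z 0.00832376073522123 mean [ 0.5587 -0.1061]
topplate 153 [ 577.6 -111.2] [80.2 22.2] 87.51 z 0.1264437558234699 mean [ 0.5806 -0.1108]
upper 283 [ 582.8 -109. ] [86.3 32.3] 87.51 z 0.11895811500652886 mean [ 0.5831 -0.1097]
bluelook 4802 [ 620.2 -241.4] [ 90.6 122.4] 11.24 z 0.7629664591842972 mean [ 0.6286 -0.2222]
side desk z 0.0006639649186525043
lid 1811 [ 463.6 -337.2] [68.6 90.2] 8.79 z 0.10746247775287332 mean [ 0.461  -0.3463]
bar 235 [ 475.4 -335.1] [14.  46.7] 8.54 z 0.14039970520315398 mean [ 0.4752 -0.3384]
tongue 181 [ 508.7 -341.7] [64.1 17.3] 82.07 z 0.0754235792678355 mean [ 0.5078 -0.3418]
base 1879 [ 566.9 -113. ] [117.7 139.5] 85.65 z 0.0077777204443362224 mean [ 0.5546 -0.1162]
topplate 153 [ 578.7 -113.8] [59.9 22.1] 87.05 z 0.12442014457770734 mean [ 0.5807 -0.1144]
upper 362 [560.5 -72.8] [ 44.9 173.5] 26.07 z 0.11527351090977547 mean [ 0.5796 -0.1187]
bluelook 1995 [ 626.9 -272.2] [90.9 68.4] 9.66 z 0.10792707138746577 mean [ 0.6239 -0.2787]
```

Call:
jog_arm --motion "60 0.6 -0.258 0 0 0 -0.873; 60 0.6 -0.258 0 0 0 -0.873; 60 0.6 -0.258 0 0 0 -0.873; 60 0.6 -0.258 0 0 0 -0.873; 60 0.6 -0.258 0 0 0 -0.873"

```text
time: 1.92
tool_pos: [0.466, -0.3418, 0.2316]
tool_rot: [0.0, 0.778, 0.628, 0.0]
contact_force: [0.8, -0.2, 0.0]
gripper_width: 0.603
grasp_force: 0.0
```

```bash
cat >> h.py <<'E'
from scipy.spatial.transform import Rotation as Ro
def go(p,yaw):
    s=state(); q=s['tool_rot']; R=Ro.from_quat([q[1],q[2],q[3],q[0]])
    c,n=np.cos(yaw),np.sin(yaw); T=Ro.from_matrix(np.array([[-n,c,0],[c,n,0],[0,0,-1.]])) # tool y at yaw, z down; x=y×z
    if np.linalg.det(T.as_matrix())<0: print('bad')
    sh=R.inv().apply(np.array(p)-s['tool_pos'])/.5; tu=(R.inv()*T).as_rotvec()/1.5
    print('t',s['time'],'pos',np.round(s['tool_pos'],4),'yaw',np.round(np.arctan2(*R.as_matrix()[[1,0],1]),4),'shift',np.round(sh,4),'turn',np.round(tu,4),'F',np.round(s['contact_force'],2),'w',round(s['gripper_width'],3))
E
python3 - <<'E'
from h import *
c,n=np.cos(.154),np.sin(.154)
M=np.array([[-n,c,0],[c,n,0],[0,0,-1.]]);print(np.linalg.det(M))
go([.4745,-.332,.22],.154)
E
```

```text
0.9999999999999998
t 1.925 pos [ 0.466  -0.3418  0.2316] yaw -0.2125 shift [0.0227 0.0124 0.0232] turn [ 0.0004  0.0004 -0.2443] F [ 0.76 -0.18  0.01] w 0.603
```

Call:
jog_arm --motion "60 0.0227 0.0124 0 0 0 -0.244; 60 0.0227 0.0124 0 0 0 -0.244; 60 0.0227 0.0124 0 0 0 -0.244; 60 0.0227 0.0124 0 0 0 -0.244; 60 0.0227 0.0124 0 0 0 -0.244"

```text
time: 2.55
tool_pos: [0.4732, -0.3339, 0.2313]
tool_rot: [0.0, 0.654, 0.757, -0.0]
contact_force: [-0.2, -1.1, 0.1]
gripper_width: 0.598
grasp_force: 0.0
```

```bash
python3 - <<'E'
from h import *
f=save('wrist','w1');P=cloud(f);X,Y,Z=P[...,0],P[...,1],P[...,2]
near=(np.hypot(X-.465,Y+.333)<.09)
for n,m in (('bar',near&(Z>.134)&(Z<.147)),('lid',near&(Z>.1)&(Z<.113))):
    q=P[m][:,:2].astype(np.float32)
    if len(q)>9:
        r=cv2.minAreaRect(q*1000);print(n,len(q),r,np.median(P[m][:,2]))
for c in ['wrist']:
  for t in ['container_handle','container_tongue']: print(t,[(np.round(r['at'],4),round(r['p'],2)) for r in place_of(c,t)])
go([.4745,-.332,.115],.154)
E
```

```text
bar 1386 ((474.9813537597656, -331.3752136230469), (13.468379020690918, 44.51742172241211), 8.818628311157227) 0.13926178369537384
lid 9387 ((463.4803466796875, -334.004150390625), (68.1018295288086, 91.05813598632812), 8.888642311096191) 0.10614783748303935
container_handle [(array([ 0.4691, -0.3344,  0.1305]), 0.73), (array([ 0.6228, -0.2585,  0.1308]), 0.58)]
container_tongue [(array([ 0.5114, -0.3246,  0.0313]), 0.97), (array([ 0.6193, -0.2212,  0.0345]), 0.67), (array([ 0.4731, -0.333 ,  0.1302]), 0.26)]
t 2.7 pos [ 0.4732 -0.3338  0.2313] yaw 0.1464 shift [0.0032 0.0031 0.2326] turn [ 0.      0.     -0.0051] F [-0.32 -0.53  0.02] w 0.601
```

View pics/w1.png

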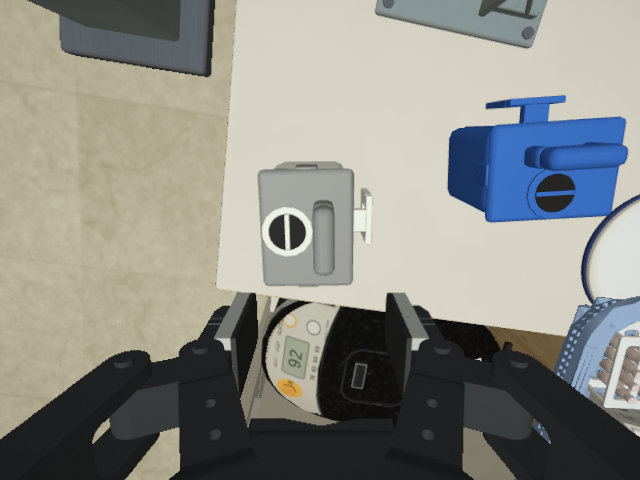

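Call:
jog_arm --motion "60 0.0035 0.0037 0.08 0 0 -0.005; 60 0.0035 0.0037 0.15 0 0 -0.005; 60 0.0035 0.0037 0.2 0 0 -0.005; 60 0.0035 0.0037 0.232 0 0 -0.005; 60 0.0035 0.0037 0.232 0 0 -0.005"

```text
time: 3.32
tool_pos: [0.4743, -0.3311, 0.1141]
tool_rot: [-0.001, 0.65, 0.76, 0.0]
contact_force: [-0.1, -0.0, -0.2]
gripper_width: 0.601
grasp_force: 0.0
```

```bash
python3 - <<'E'
from h import *
go([.4748,-.3316,.115],.154)
E
```

```text
t 3.325 pos [ 0.4743 -0.3311  0.1141] yaw 0.1547 shift [-0.0011  0.0008 -0.0018] turn [-0.001  -0.0012  0.0004] F [-0.09 -0.04 -0.21] w 0.601
```

Call:
jog_arm --motion "30 0 0 0 0 0 0; 0 0 0 0 0 0 0; 0 0 0 0 0 0 0; 0 0 0 0 0 0 0; 0 0 0 0 0 0 0"

```text
time: 3.95
tool_pos: [0.4756, -0.3324, 0.117]
tool_rot: [0.001, 0.65, 0.76, -0.0]
contact_force: [-2.2, -0.6, 6.1]
gripper_width: 0.151
grasp_force: 60.2
```

```bash
python3 - <<'E'
from h import *
go([.4748,-.3316,.115],.154); print(state()['grasp_force'])
E
```

```text
t 3.95 pos [ 0.4756 -0.3324  0.117 ] yaw 0.1549 shift [ 0.0019 -0.0014  0.004 ] turn [0.001  0.0015 0.0006] F [-2.16 -0.56  6.14] w 0.151
60.22567570209503
```

Call:
jog_arm --motion "0 0 0 -0.02 0 0 0; 0 0 0 -0.08 0 0 0; 0 0 0 -0.15 0 0 0; 0 0 0 -0.22 0 0 0; 0 0 0 -0.27 0 0 0"

```text
time: 4.58
tool_pos: [0.4749, -0.3312, 0.2513]
tool_rot: [-0.0, 0.65, 0.76, 0.0]
contact_force: [0.0, -0.3, -3.5]
gripper_width: 0.155
grasp_force: 59.1
```

```bash
python3 - <<'E'
from h import *
np.set_printoptions(precision=4,suppress=True)
f=save('wrist','w2')
for c in ['wrist','side','top']:
  P=cloud(grab_frame(c)); X,Y,Z=P[...,0],P[...,1],P[...,2]
  b=(np.hypot(X-.56,Y+.11)<.10)&(Z>.005)&(Z<.0125)
  if b.sum()>50: print(c,'base',b.sum(),cv2.minAreaRect((P[b][:,:2]*1000).astype(np.float32)))
  for t in ['container_handle','container_tongue','bracket','bracket_mouth','bracket_seat']: print(c,t,[(np.round(r['at'],4),round(r['p'],2)) for r in place_of(c,t)])
go([.475,-.332,.25],.154)
s=state();print(s['ft_torque'],s['contact_force'],s['grasp_force'])
E
```

```text
wrist base 5239 ((568.0897216796875, -157.29010009765625), (143.53057861328125, 44.31739807128906), 8.03625774383545)
wrist container_handle [(array([ 0.4726, -0.3342,  0.2708]), 0.9), (array([ 0.6236, -0.2553,  0.1321]), 0.71)]
wrist container_tongue [(array([ 0.6197, -0.2232,  0.0317]), 0.91), (array([ 0.5144, -0.3239,  0.1662]), 0.57)]
wrist bracket []
wrist bracket_mouth [(array([ 0.4728, -0.3346,  0.2722]), 0.31)]
wrist bracket_seat []
side base 1208 ((578.1439819335938, -113.76964569091797), (117.35881805419922, 117.28863525390625), 85.97552490234375)
side container_handle [(array([ 0.4721, -0.3311,  0.2623]), 0.98), (array([ 0.6213, -0.2597,  0.1277]), 0.73), (array([0.484 , 0.0517, 0.1349]), 0.71)]
side container_tongue [(array([0.4922, 0.0855, 0.0334]), 0.93), (array([ 0.5123, -0.3238,  0.1603]), 0.9)]
side bracket [(array([ 0.582 , -0.1101,  0.0013]), 0.74)]
side bracket_mouth [(array([ 0.5758, -0.1088,  0.1272]), 0.62)]
side bracket_seat [(array([ 0.578 , -0.1075,  0.0613]), 0.97)]
top base 2000 ((559.0149536132812, -108.59602355957031), (194.2513885498047, 179.2213592529297), 29.451915740966797)
top container_handle [(array([ 0.475 , -0.3295,  0.2658]), 0.89), (array([0.479 , 0.0526, 0.1322]), 0.78), (array([ 0.6225, -0.2564,  0.1364]), 0.65)]
top container_tongue [(array([ 0.5143, -0.3214,  0.1641]), 0.9), (array([0.4893, 0.086 , 0.0297]), 0.87), (array([ 0.6172, -0.2208,  0.028 ]), 0.76)]
top bracket [(array([ 0.4812,  0.1933, -0.0005]), 0.69), (array([ 0.5796, -0.1097,  0.0015]), 0.63)]
top bracket_mouth [(array([ 0.5792, -0.1076,  0.1299]), 0.96)]
top bracket_seat [(array([ 0.5768, -0.1085,  0.0596]), 0.82)]
t 5.525 pos [ 0.475  -0.3316  0.2504] yaw 0.155 shift [-0.0008 -0.0001  0.0008] turn [0.0001 0.0001 0.0007] F [ 0.41  0.03 -3.5 ] w 0.152
[-0.0018 -0.0263  0.0102] [ 0.407   0.0322 -3.5003] 59.16566848754883
```

View pics/w2.png

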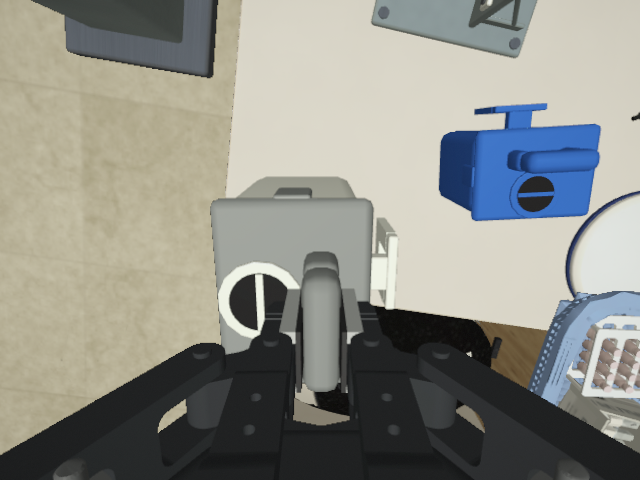

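```bash
python3 - <<'E'
from h import *
go([.541,-.1056,.245],-.065)
E
```

```text
t 5.525 pos [ 0.475  -0.3316  0.2504] yaw 0.155 shift [0.4262 0.2003 0.0108] turn [1.000e-04 1.000e-04 1.467e-01] F [ 0.41  0.03 -3.5 ] w 0.152
```

Call:
jog_arm --motion "0 0.06 0.03 0 0 0 0.02; 0 0.16 0.075 0 0 0 0.055; 0 0.27 0.127 0 0 0 0.095; 0 0.37 0.174 0 0 0 0.13; 0 0.426 0.2 0 0 0 0.147"

```text
time: 6.15
tool_pos: [0.5413, -0.1032, 0.2506]
tool_rot: [0.0, 0.729, 0.684, 0.0]
contact_force: [0.3, -0.1, -2.6]
gripper_width: 0.146
grasp_force: 59.1
```

```bash
python3 - <<'E'
from h import *
np.set_printoptions(precision=4,suppress=True)
a=[]
for c in ['wrist','side','top']:
  f=grab_frame(c); a.append(f['color'])
  np.savez(f'f_{c}.npz',**{k:f[k] for k in f})
  for t in ['container','container_handle','container_tongue','bracket','bracket_mouth','bracket_seat']: print(c,t,[(np.round(r['at'],4),round(r['p'],2)) for r in place_of(c,t)])
go([.541,-.1056,.245],-.065)
cv2.imwrite('pics/w3.png',a[0][:,:,::-1])
s=a[1][150:350,200:420,::-1]; cv2.imwrite('pics/s3.png',cv2.resize(s,None,fx=3,fy=3)[:600,:660])
E
```

```text
wrist container [(array([ 0.5268, -0.098 ,  0.1302]), 0.93), (array([ 0.6277, -0.2681,  0.001 ]), 0.8), (array([ 0.4772,  0.0416, -0.0009]), 0.64)]
wrist container_handle [(array([ 0.5366, -0.1043,  0.266 ]), 0.79), (array([ 0.5257, -0.1006,  0.1326]), 0.74)]
wrist container_tongue [(array([ 0.5778, -0.1022,  0.1629]), 0.65), (array([ 0.6186, -0.2183,  0.0308]), 0.65), (array([ 0.5794, -0.1067,  0.0004]), 0.58)]
wrist bracket [(array([ 0.5811, -0.1071,  0.0029]), 0.58)]
wrist bracket_mouth [(array([ 0.5778, -0.1097,  0.1275]), 0.87)]
wrist bracket_seat [(array([ 0.5784, -0.1057,  0.1626]), 0.54)]
side container [(array([ 0.4818,  0.042 , -0.0025]), 0.85), (array([ 0.5305, -0.1005,  0.1268]), 0.69), (array([ 0.6275, -0.2718, -0.0009]), 0.59), (array([ 0.5811, -0.1103,  0.0021]), 0.19)]
side container_handle [(array([0.4814, 0.0534, 0.1321]), 0.89), (array([ 0.5389, -0.1051,  0.2672]), 0.85), (array([ 0.6188, -0.2583,  0.1331]), 0.74)]
side container_tongue [(array([ 0.576 , -0.108 ,  0.1646]), 0.74), (array([ 0.7698, -0.0342, -0.0005]), 0.26)]
side bracket [(array([ 0.582 , -0.1106, -0.0006]), 0.67)]
side bracket_mouth [(array([ 0.5709, -0.1111,  0.1277]), 0.93)]
side bracket_seat []
top container [(array([ 0.6227, -0.2673, -0.0001]), 0.87), (array([ 0.5255, -0.1039,  0.1374]), 0.6), (array([0.4806, 0.0429, 0.0003]), 0.58)]
top container_handle [(array([ 0.6248, -0.2576,  0.1369]), 0.64)]
top container_tongue [(array([0.4883, 0.0861, 0.0319]), 0.95)]
top bracket [(array([ 0.5814, -0.1099, -0.002 ]), 0.57), (array([0.5973, 0.283 , 0.003 ]), 0.39)]
top bracket_mouth [(array([ 0.582 , -0.1106,  0.1232]), 0.79), (array([ 0.48  ,  0.1911, -0.0002]), 0.52)]
top bracket_seat [(array([ 0.5784, -0.1091,  0.0602]), 0.97)]
t 7.2 pos [ 0.5408 -0.1057  0.2503] yaw -0.0655 shift [0.0001 0.0003 0.0106] turn [-0.     -0.     -0.0003] F [ 0.41 -0.34 -3.46] w 0.152
```

View pics/s3.png

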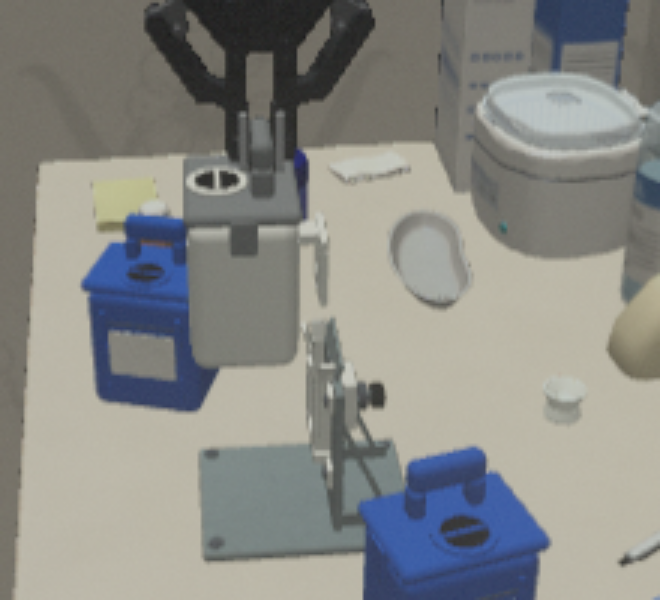

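View pics/w3.png

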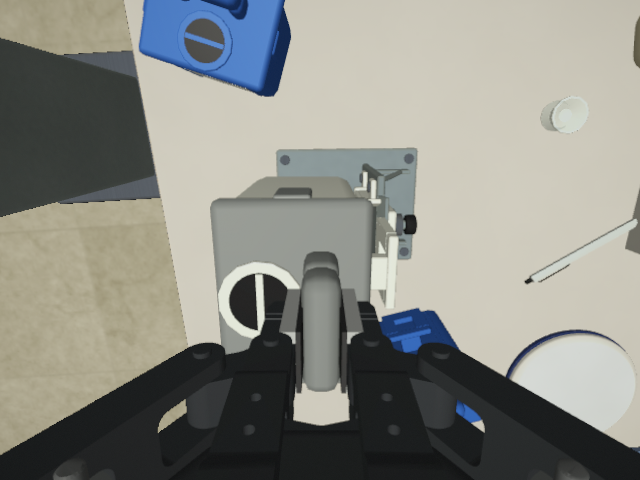

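The side view shows the tongue (crop px ~(320,265)) right above the channel (~(325,340)). In the wrist view the base plate edges are parallel to the tool axes. One finer check of the lateral offset from the saved depth before I lower it.

```bash
python3 - <<'E'
from h import *
np.set_printoptions(precision=1,suppress=True)
yaw=-.065;B=np.array([[np.cos(yaw),np.sin(yaw)],[-np.sin(yaw),np.cos(yaw)]])
o=np.array([.5775,-.1085])
for c in ['wrist','side','top']:
  f=dict(np.load(f'f_{c}.npz')); P=cloud(f); Q=np.dstack([(P[...,:2]-o)@B.T,P[...,2:]])*1000
  x,y,z=Q[...,0],Q[...,1],Q[...,2]
  g=f['color'].astype(int); 
  m=(z>5)&(z<11.5)&(abs(x)<110)&(abs(y)<90)&(g.mean(2)<150)
  for n,mm in (('base',m),('chan100-118',(z>95)&(z<117)&(abs(x)<25)&(abs(y)<60)),('mouth119-131',(z>119)&(z<133)&(abs(x)<25)&(abs(y)<60)),('tongue',(z>163)&(z<215)&(x>-12)&(x<25)&(abs(y)<60))):
    if mm.sum()>8: print(c,n,mm.sum(),'x',np.percentile(x[mm],[.5,5,50,95,99.5]),'y',np.percentile(y[mm],[.5,5,50,95,99.5]),'z',np.percentile(z[mm],[1,99]))
  # base edge direction: far +y edge rows
  if m.sum()>500:
    xs=np.arange(-80,60,10); e=[(a+5,np.percentile(y[m&(x>a)&(x<a+10)],99)) for a in xs if (m&(x>a)&(x<a+10)).sum()>20]
    e=np.array(e); print('edge +y',e[:,1], 'slope',np.polyfit(e[:,0],e[:,1],1)[0])
    e=[np.percentile(y[m&(x>a)&(x<a+10)],1) for a in xs if (m&(x>a)&(x<a+10)).sum()>20]; print('edge -y',np.array(e))
E
```

```text
wrist base 4465 x [-78.1 -67.6  15.   56.5  59. ] y [-55.1 -34.4  39.8  55.2  56.2] z [ 5.3 10.3]
wrist chan100-118 687 x [-4.8 -0.4  5.3 21.  22.4] y [-17.2  -8.9  28.7  41.6  43.1] z [ 95.7 116.2]
wrist mouth119-131 262 x [-1.3  1.2  8.1 11.5 12. ] y [13.5 15.1 23.3 28.4 29.1] z [119.1 128.8]
wrist tongue 1843 x [-9.8 -8.5 -1.8  2.4  3. ] y [-16.  -12.8   8.2  23.4  23.7] z [166.5 210. ]
edge +y [55.2 55.2 55.2 56.1 56.1 56.2 56.2 56.1 56.2 56.2 56.2 56.2 56.2 56.1] slope 0.007053300311788479
edge -y [ 30.9  33.7  30.9  30.9  31.   30.9  28.   17.7  21.1  37.7  11.4  -1.3
 -54.6 -56. ]
side base 1868 x [-78.7 -74.1 -26.6  46.9  58.4] y [-62.5 -59.7  -7.9  43.1  51.8] z [ 5.2 11. ]
side chan100-118 233 x [-6.3 -5.8  4.4 20.6 22.5] y [-48.6 -47.5 -27.4  18.8  21.6] z [ 95.5 116.9]
side mouth119-131 141 x [-9.8 -8.2  6.2 11.7 12.4] y [-34.6 -32.8 -10.   22.   23.2] z [119.1 129.2]
side tongue 154 x [-11.6  -9.8  -1.6   2.4   2.9] y [-24.  -23.4 -13.7   7.9  16.5] z [165.  209.6]
edge +y [48.4 50.1 50.9 50.7 48.8 50.1 49.6 51.2 25.3 16.4 32.8 52.8 47.2 50.2] slope -0.07743822018490121
edge -y [-62.1 -61.3 -62.5 -62.3 -62.3 -61.1 -62.  -62.1 -61.9 -61.6 -60.7 -14.3
 -10.   -8.3]
top base 603 x [-80.2 -73.9  -3.7  53.5  57.5] y [ 3.1 11.1 40.3 54.1 55.5] z [ 5.2 11.4]
top chan100-118 29 x [-3.8 -1.2  3.3  8.1  9.5] y [24.7 27.5 34.8 42.5 43. ] z [ 99.5 116.6]
top mouth119-131 13 x [-3.4 -2.3  5.8  9.6  9.7] y [23.9 24.4 27.  37.4 39.8] z [119.1 130.7]
edge +y [54.3 55.  53.7 54.4 55.2 53.9 54.8 55.2 54.  54.9 55.6 55.  55.  55.7] slope 0.00802297847531918
edge -y [29.1 30.6 31.4 32.2 30.5 31.1 26.3 23.2 26.9 18.7  9.9  7.1  4.2  1.1]
```

```bash
python3 - <<'E'
from h import *
np.set_printoptions(precision=1,suppress=True)
yaw=-.065;B=np.array([[np.cos(yaw),np.sin(yaw)],[-np.sin(yaw),np.cos(yaw)]])
o=np.array([.5775,-.1085])
for c in ['wrist','side']:
  f=dict(np.load(f'f_{c}.npz')); P=cloud(f); Q=np.dstack([(P[...,:2]-o)@B.T,P[...,2:]])*1000
  x,y,z=Q[...,0],Q[...,1],Q[...,2]
  for n,mm in (('lid',(z>236)&(z<244)&(x>-110)&(x<-8)&(abs(y)<60)),('tongueTop',(z>205)&(z<212)&(x>-3)&(x<4)&(abs(y)<40)),('neck',(z>170)&(z<212)&(x>-14)&(x<-5)&(abs(y)<40)),('chan lips',(z>75)&(z<115)&(x>-8)&(x<0)&(abs(y)<40)),('plate',(z>60)&(z<125)&(x>3.5)&(x<9)&(abs(y)<60)),('mouth',(z>124)&(z<133)&(abs(x)<15)&(abs(y)<60))):
    if mm.sum()>5: print(c,n,mm.sum(),'x',np.percentile(x[mm],[1,5,50,95,99]),'y',np.percentile(y[mm],[0,1,50,99,100]),'z',np.median(z[mm]))
E
```

```text
wrist lid 16082 x [-80.3 -78.  -55.8 -17.9 -15. ] y [-39.4 -19.5  26.6  46.9  48.8] z 239.915881248728
wrist tongueTop 815 x [-2.9 -2.4  0.1  2.6  3. ] y [-16.8 -15.7   4.9  23.4  23.6] z 208.4395866330457
wrist neck 346 x [-10.   -9.7  -7.5  -5.2  -5.1] y [-5.  -4.8  5.  12.6 12.9] z 208.46699897220066
wrist chan lips 84 x [-6.7 -6.5 -1.6 -0.2 -0.1] y [21.6 22.2 24.5 37.4 37.6] z 95.15423433413474
wrist plate 540 x [3.6 4.4 5.4 8.5 8.8] y [-19.2 -16.6  28.   43.1  43.2] z 113.34244374220334
wrist mouth 182 x [-0.9  0.6  9.  11.6 12. ] y [12.5 13.6 24.7 29.  29.1] z 126.83386547586278
side lid 685 x [-81.2 -79.2 -55.5 -17.6 -15. ] y [-47.8 -47.1 -20.7  35.6  37.1] z 239.87924194282928
side tongueTop 36 x [-2.6 -2.2  0.3  2.8  2.8] y [-24.  -23.7  -6.9  16.9  17.3] z 208.33513862889345
side neck 38 x [-13.5 -12.6  -8.8  -5.2  -5.1] y [-13.7 -13.7  -9.    5.2   5.6] z 207.90745009548732
side chan lips 104 x [-6.3 -6.2 -4.  -0.1 -0. ] y [-31.7 -31.4 -27.4  17.5  19.6] z 96.34561783222689
side plate 165 x [3.8 3.9 6.  8.6 8.9] y [-48.8 -48.5 -30.3  22.4  22.6] z 109.47408185813434
side mouth 82 x [-9.8 -8.4  6.7 12.1 12.4] y [-34.6 -34.5 -10.7  23.1  23.6] z 126.80093525947834
```

Call:
jog_arm --motion "0 -0.0054 0 0 0 0 0; 0 -0.0054 0 0.03 0 0 0; 0 -0.0054 0 0.055 0 0 0; 0 -0.0054 0 0.075 0 0 0; 0 -0.0054 0 0.075 0 0 0"

```text
time: 7.82
tool_pos: [0.5398, -0.1081, 0.2109]
tool_rot: [-0.001, 0.73, 0.684, -0.001]
contact_force: [0.1, -0.3, -3.1]
gripper_width: 0.15
grasp_force: 59.1
```

```bash
cat > m.py <<'E'
from h import *
np.set_printoptions(precision=1,suppress=True)
def rep():
  yaw=-.065;B=np.array([[np.cos(yaw),np.sin(yaw)],[-np.sin(yaw),np.cos(yaw)]]);o=np.array([.5775,-.1085])
  s=state();F=s['contact_force'];print('t',s['time'],'tcp in bracket mm',np.array([*(B@(s['tool_pos'][:2]-o)),s['tool_pos'][2]])*1000,'F bracket',np.array([*(B@F[:2]),F[2]]).round(2),'T',s['ft_torque'].round(3),'w',round(s['gripper_width'],3),'tongue z above seat if no slip',(s['tool_pos'][2]-.147)*1000)
  return s
E
python3 - <<'E'
from m import *
rep()
for c in ['wrist','side']:
  print(c,[(np.round(np.array(r['at'])*1000),round(r['p'],2)) for t in ['container_tongue','container_handle'] for r in (grab_frame(c),place_of(c,t))[1]])
E
```

```text
t 7.825 tcp in bracket mm [-37.6  -2.  210.9] F bracket [ 0.1 -0.3 -3.1] T [-0. -0. -0.] w 0.15 tongue z above seat if no slip 63.88410896701627
wrist [(array([ 620., -222.,   33.]), 0.65), (array([ 576., -109.,  124.]), 0.56), (array([ 535., -110.,  228.]), 0.72), (array([ 576., -110.,   64.]), 0.39)]
side [(array([ 579., -109.,  126.]), 0.67), (array([ 541., -114.,  227.]), 0.88), (array([ 622., -261.,  127.]), 0.79), (array([482.,  51., 134.]), 0.64)]
```

Call:
jog_arm --motion "0 0 0 0.008 0 0 0; 0 0 0 0.016 0 0 0; 0 0 0 0.024 0 0 0; 0 0 0 0.032 0 0 0; 0 0 0 0.036 0 0 0"

```text
time: 8.85
tool_pos: [0.5406, -0.1083, 0.1944]
tool_rot: [-0.0, 0.73, 0.684, -0.0]
contact_force: [-0.2, -0.2, -3.8]
gripper_width: 0.153
grasp_force: 59.1
```

```bash
python3 -c "
from m import *
rep()"
```

```text
t 8.85 tcp in bracket mm [-36.8  -2.2 194.4] F bracket [-0.2 -0.2 -3.8] T [ 0.  -0.1 -0. ] w 0.153 tongue z above seat if no slip 47.38616217091388
```

Call:
jog_arm --motion "0 0 0 0.006 0 0 0; 0 0 0 0.012 0 0 0; 0 0 0 0.018 0 0 0; 0 0 0 0.024 0 0 0; 0 0 0 0.03 0 0 0"

```text
time: 9.48
tool_pos: [0.5407, -0.1084, 0.1796]
tool_rot: [-0.0, 0.73, 0.684, -0.0]
contact_force: [-0.5, -0.3, -3.1]
gripper_width: 0.149
grasp_force: 59.1
```

```bash
python3 -c "
from m import *
rep()"
```

```text
t 9.475 tcp in bracket mm [-36.8  -2.3 179.6] F bracket [-0.5 -0.3 -3.1] T [-0.1 -0.1  0. ] w 0.149 tongue z above seat if no slip 32.58363672135747
```

Call:
jog_arm --motion "0 0 0 0.004 0 0 0; 0 0 0 0.008 0 0 0; 0 0 0 0.012 0 0 0; 0 0 0 0.016 0 0 0; 0 0 0 0.016 0 0 0"

```text
time: 10.1
tool_pos: [0.5406, -0.1084, 0.172]
tool_rot: [-0.0, 0.73, 0.684, -0.0]
contact_force: [-0.6, -0.1, -0.8]
gripper_width: 0.155
grasp_force: 59.4
```

```bash
python3 -c "
from m import *
rep(); f=save('side','s4'); a=cv2.imread('pics/s4.png')[180:380,200:420]; cv2.imwrite('pics/s4c.png',cv2.resize(a,None,fx=3,fy=3))"
```

```text
t 10.1 tcp in bracket mm [-36.8  -2.3 172. ] F bracket [-0.6 -0.1 -0.8] T [-0.   0.3  0.1] w 0.155 tongue z above seat if no slip 25.03473332575429
```

View pics/s4c.png

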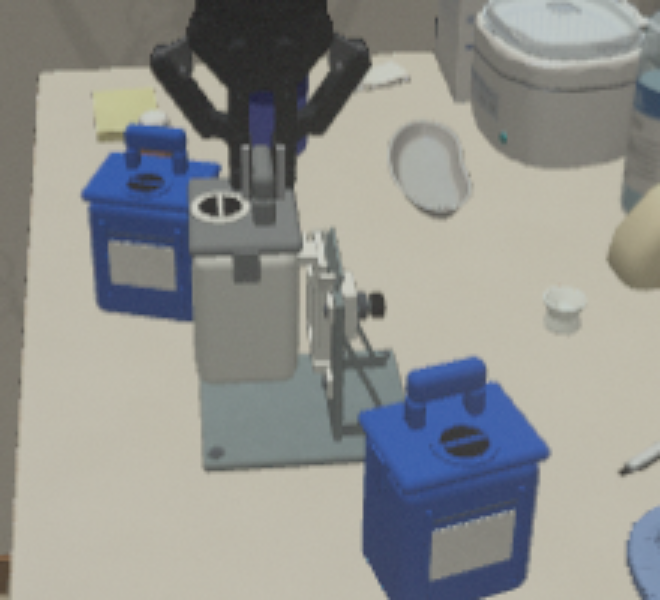

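The side view shows the tongue in the channel, with its upper part at crop px (315,245) and the neck between the lips. The catch is starting to resist, so I'll keep pressing gently.

Call:
jog_arm --motion "0 0 0 0.005 0 0 0; 0 0 0 0.01 0 0 0; 0 0 0 0.015 0 0 0; 0 0 0 0.02 0 0 0; 0 0 0 0.024 0 0 0"

```text
time: 10.78
tool_pos: [0.5406, -0.1083, 0.1593]
tool_rot: [-0.0, 0.73, 0.684, -0.0]
contact_force: [-2.1, -0.3, 0.6]
gripper_width: 0.147
grasp_force: 59.6
```

```bash
python3 -c "
from m import *
rep()"
```

```text
t 10.775 tcp in bracket mm [-36.8  -2.2 159.3] F bracket [-2.1 -0.4  0.6] T [-0.   0.4  0.1] w 0.147 tongue z above seat if no slip 12.304685599366344
```

Call:
jog_arm --motion "0 0 0 0.004 0 0 0; 0 0 0 0.008 0 0 0; 0 0 0 0.012 0 0 0; 0 0 0 0.016 0 0 0; 0 0 0 0.018 0 0 0"

```text
time: 11.4
tool_pos: [0.541, -0.1083, 0.1503]
tool_rot: [0.0, 0.73, 0.683, 0.0]
contact_force: [-0.1, 0.5, -3.2]
gripper_width: 0.152
grasp_force: 59.1
```

```bash
python3 -c "
from m import *
rep()"
```

```text
t 11.4 tcp in bracket mm [-36.5  -2.2 150.3] F bracket [-0.2  0.5 -3.2] T [-0.  -0.1  0. ] w 0.152 tongue z above seat if no slip 3.2770932626770275
```

Call:
jog_arm --motion "0 0 0 0.002 0 0 0; 0 0 0 0.004 0 0 0; 0 0 0 0.006 0 0 0; 0 0 0 0.008 0 0 0; 0 0 0 0.008 0 0 0"

```text
time: 12.02
tool_pos: [0.5409, -0.1084, 0.147]
tool_rot: [0.0, 0.73, 0.684, 0.0]
contact_force: [-1.7, 0.4, -2.2]
gripper_width: 0.148
grasp_force: 59.3
```

```bash
python3 -c "
from m import *
rep()"
```

```text
t 12.025 tcp in bracket mm [-36.6  -2.3 147. ] F bracket [-1.8  0.3 -2.2] T [-0.1 -0.   0. ] w 0.148 tongue z above seat if no slip 0.03407912738412344
```

Call:
jog_arm --motion "0 0 0 0.002 0 0 0; 0 0 0 0.004 0 0 0; 0 0 0 0.004 0 0 0; 0 0 0 0.004 0 0 0; 0 0 0 0.004 0 0 0"

```text
time: 12.65
tool_pos: [0.5415, -0.1087, 0.1468]
tool_rot: [0.001, 0.73, 0.684, 0.0]
contact_force: [-2.9, 0.8, 5.9]
gripper_width: 0.152
grasp_force: 60.4
```

```bash
python3 -c "
from m import *
rep()"
```

```text
t 12.65 tcp in bracket mm [-35.9  -2.5 146.8] F bracket [-2.9  0.6  5.9] T [0.1 0.4 0. ] w 0.152 tongue z above seat if no slip -0.16415797599819704
```

Call:
jog_arm --motion "0 0 0 -0.003 0 0 0; 0 0 0 -0.005 0 0 0; 0 0 0 -0.007 0 0 0; 0 0 0 -0.009 0 0 0; 0 0 0 -0.009 0 0 0"

```text
time: 13.28
tool_pos: [0.5405, -0.1083, 0.149]
tool_rot: [-0.0, 0.73, 0.684, -0.0]
contact_force: [-0.6, -0.4, -3.3]
gripper_width: 0.153
grasp_force: 59.1
```

```bash
python3 -c "
from m import *
rep()"
```

```text
t 13.275 tcp in bracket mm [-37.   -2.2 149. ] F bracket [-0.6 -0.4 -3.3] T [-0.  -0.1  0. ] w 0.153 tongue z above seat if no slip 1.9837113536216588
```

Free at 2 mm. I'll keep raising it in 0.5 mm steps.

Call:
jog_arm --motion "0 0 0 -0.001 0 0 0; 0 0 0 -0.002 0 0 0; 0 0 0 -0.003 0 0 0; 0 0 0 -0.004 0 0 0; 0 0 0 -0.004 0 0 0"

```text
time: 13.9
tool_pos: [0.5406, -0.1083, 0.151]
tool_rot: [-0.0, 0.73, 0.684, -0.0]
contact_force: [1.2, -0.5, -4.2]
gripper_width: 0.146
grasp_force: 58.9
```

```bash
python3 -c "
from m import *
rep()"
```

```text
t 13.9 tcp in bracket mm [-36.9  -2.2 151. ] F bracket [ 1.2 -0.4 -4.2] T [-0.  -0.1 -0.1] w 0.146 tongue z above seat if no slip 3.9716998050657315
```

Call:
jog_arm --motion "0 0 0 -0.001 0 0 0; 0 0 0 -0.002 0 0 0; 0 0 0 -0.003 0 0 0; 0 0 0 -0.003 0 0 0; 0 0 0 -0.003 0 0 0"

```text
time: 14.52
tool_pos: [0.5404, -0.1082, 0.1512]
tool_rot: [-0.0, 0.73, 0.684, -0.0]
contact_force: [5.0, -1.0, -13.9]
gripper_width: 0.149
grasp_force: 58.6
```

```bash
python3 -c "
from m import *
rep()"
```

```text
t 14.525 tcp in bracket mm [-37.1  -2.1 151.2] F bracket [  5.1  -0.7 -13.9] T [-0.2 -0.9  0.1] w 0.149 tongue z above seat if no slip 4.197071432797128
```

The catch holds rigidly at about 10 N. Now letting it down.

Call:
jog_arm --motion "0 0 0 0.004 0 0 0; 0 0 0 0.007 0 0 0; 0 0 0 0.01 0 0 0; 0 0 0 0.0125 0 0 0; 0 0 0 0.0125 0 0 0"

```text
time: 15.15
tool_pos: [0.5409, -0.1084, 0.147]
tool_rot: [0.0, 0.73, 0.684, 0.0]
contact_force: [-0.3, 0.0, -2.5]
gripper_width: 0.152
grasp_force: 60.4
```

```bash
python3 -c "
from m import *
rep()"
```

```text
t 15.15 tcp in bracket mm [-36.5  -2.3 147. ] F bracket [-0.3  0.  -2.5] T [ 0.  -0.1  0. ] w 0.152 tongue z above seat if no slip 0.04862632856547644
```

Call:
jog_arm --motion "25 0 0 0 0 0 0; 50 0 0 0 0 0 0; 50 0 0 0 0 0 0; 50 0 0 0 0 0 0; 50 0 0 0 0 0 0"

```text
time: 15.78
tool_pos: [0.5408, -0.1084, 0.1467]
tool_rot: [0.0, 0.73, 0.684, 0.0]
contact_force: [0.7, -0.0, 0.8]
gripper_width: 0.501
grasp_force: 0.0
```

Call:
jog_arm --motion "50 0 0 -0.02 0 0 0; 50 0 0 -0.06 0 0 0; 50 0 0 -0.11 0 0 0; 50 0 0 -0.17 0 0 0; 50 0 0 -0.2 0 0 0"

```text
time: 16.4
tool_pos: [0.5418, -0.1087, 0.2504]
tool_rot: [0.002, 0.73, 0.684, 0.001]
contact_force: [0.6, -0.0, 1.1]
gripper_width: 0.496
grasp_force: 0.0
```

```bash
python3 - <<'E'
from m import *
rep()
f=save('side','s5'); P=cloud(f); X,Y,Z=P[...,0],P[...,1],P[...,2]
m=(np.hypot(X-.53,Y+.105)<.06)
for n,a,b in (('lid',.13,.142),('bar',.165,.178)):
  k=m&(Z>a)&(Z<b); print(n,k.sum(),np.median(Z[k])*1000,np.percentile(Z[k],[5,95])*1000)
k=m&(Z>.130)&(Z<.142); A=np.c_[X[k],Y[k],np.ones(k.sum())]; print('lid slope',(np.linalg.lstsq(A,Z[k],rcond=None)[0][:2]*1000))
for t in ['container','container_tongue','bracket_seat']: print(t,[(np.round(np.array(r['at'])*1000),round(r['p'],2)) for r in place_of('side',t)])
a=cv2.imread('pics/s5.png')[180:380,200:420]; cv2.imwrite('pics/s5c.png',cv2.resize(a,None,fx=3,fy=3))
E
```

```text
t 16.4 tcp in bracket mm [-35.6  -2.6 250.4] F bracket [0.6 0.  1.1] T [-0.1 -0.   0. ] w 0.496 tongue z above seat if no slip 103.42144234442554
lid 741 133.0838046829772 [130.5 135.4]
bar 73 166.74532686507166 [165.3 168.2]
lid slope [45.7  0.9]
container [(array([ 535., -104.,   20.]), 0.98), (array([ 625., -271.,   -2.]), 0.86), (array([480.,  41.,  -4.]), 0.72), (array([768., -35.,   2.]), 0.39)]
container_tongue [(array([ 584., -109.,   59.]), 0.97)]
bracket_seat [(array([ 577., -108.,   59.]), 0.97), (array([768., -36.,  -1.]), 0.68)]
```

View pics/s5c.png

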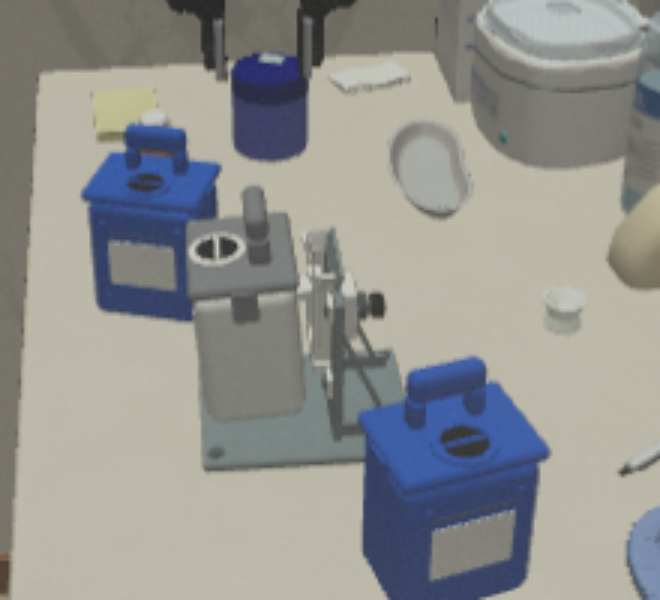

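Released and hanging, with a slight forward lean; I'll re-measure the tilt with a wider window.

```bash
python3 - <<'E'
from m import *
rep()
for c in ['side','wrist']:
  P=cloud(grab_frame(c)); q=(P-[.531,-.105,0]); 
  yaw=-.065;B=np.array([[np.cos(yaw),np.sin(yaw)],[-np.sin(yaw),np.cos(yaw)]])
  x,y=np.moveaxis(q[...,:2]@B.T,2,0)*1000;z=P[...,2]*1000
  k=(x>-42)&(x<18)&(abs(y)<40)&(z>120)&(z<145)
  for _ in range(6):
    A=np.c_[x[k],y[k],np.ones(k.sum())]; p=np.linalg.lstsq(A,z[k],rcond=None)[0]
    k=(x>-42)&(x<25)&(abs(y)<42)&(abs(z-p[0]*x-p[1]*y-p[2])<2)
  print(c,k.sum(),'slope x,y rad',p[:2].round(4),'z0',p[2])
E
```

```text
t 16.6 tcp in bracket mm [-36.9  -2.2 246.3] F bracket [-0.5  0.5 -0.6] T [-0.1 -0.  -0. ] w 0.501 tongue z above seat if no slip 99.31559875292417
side 531 slope x,y rad [ 0.1 -0. ] z0 133.14048470994854
wrist 7590 slope x,y rad [ 0.1 -0. ] z0 132.7305926628205
```

```bash
python3 - <<'E'
from m import *
np.set_printoptions(precision=4,suppress=True)
for c in ['side','wrist']:
  P=cloud(grab_frame(c)); q=(P-[.531,-.105,0]); 
  yaw=-.065;B=np.array([[np.cos(yaw),np.sin(yaw)],[-np.sin(yaw),np.cos(yaw)]])
  x,y=np.moveaxis(q[...,:2]@B.T,2,0)*1000;z=P[...,2]*1000
  k=(x>-42)&(x<18)&(abs(y)<40)&(z>120)&(z<145)
  for _ in range(6):
    A=np.c_[x[k],y[k],np.ones(k.sum())]; p=np.linalg.lstsq(A,z[k],rcond=None)[0]
    k=(x>-42)&(x<25)&(abs(y)<42)&(abs(z-p[0]*x-p[1]*y-p[2])<2)
  print(c,k.sum(),p, 'container tongue-plane z',p[2]+p[0]*46.5)
E
```

```text
side 513 [  0.0651  -0.0054 133.1144] container tongue-plane z 136.14115804271572
wrist 7584 [  0.0671  -0.0053 132.7191] container tongue-plane z 135.8415120618449
```

Tilt is 0.067 rad (limit 0.12), and the tongue is down on the ledge with the catch in. Handing in.

```bash
python3 -c "
from plant import *
print(job_done())"
```

```text
the job is handed in; nothing more can be done
None
```

The white container is hanging fully home on the bracket: the catch snapped in and held a tug of about 10 N, and the container was then let down and released. It leans 0.067 rad (limit 0.12), the arm touched nothing else on the desk, and I handed the job in at about 17 s; the hand-in gave no verdict.

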